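# Clamp the glued keepsake box with the pump clamp

### The job

The little wooden keepsake box has just been glued and stands between the jaws of the pump clamp: pull the sprung lock knob fully up to its stop so that it stays out, then pump the trigger against the grip until the padded jaw has pushed the box against the end jaw. Finish holding the trigger squeezed, so that the pad's spring stays pressed in by about 4 mm (10 N), and at no time by more than 7 mm, which would crush the box. Move the jaw with the trigger only, do not touch the box or jaw with the hand, and leave the other things on the table where they are.

Things in the scene. Friction and masses are not known exactly. Their poses are not given: they have to be found in the camera images.
- clamp: pump clamp, screwed to a fixed plywood board (345 x 165 x 18 mm), mounted upside down: its grip and trigger stand up. Origin at table level under the bar; x along the bar to the end jaw (inner face at x = 125 mm), y towards the lock knob, z up. From -x to +x: grip, trigger, moving jaw, box, end jaw. Pressure lasts only while the trigger is squeezed; let go, the jaw yields until 3 N remain
- grip (a point): point in the clamp's fixed upright pistol grip (dark post, 16 mm along the clamp's x, 26 mm along y, top 168 mm above the table), 150 mm above the table, on the post's middle. Squeeze from above: one finger on the back of the grip, the other on the front of the trigger's finger bar
- trigger_bar (a point): middle of the trigger's finger bar: level round bar, 14 mm diameter, 30 mm long along the clamp's y, at the top of the lever, 150 mm above the table. At rest it is 43 mm ahead (clamp +x) of the grip's middle: grip and bar measure 58 mm over their outsides, 32 mm when fully squeezed. Nothing that high stands within 25 mm of them
- trigger (a joint): lever angle: 0 released (a spring of about 2 N at the bar brings it back), 0.45 rad fully squeezed (27 mm at the bar). A pawl on 6.5 mm teeth then pushes the jaw forward about 0.57 mm per mm of bar travel, after up to 6.5 mm (jaw side) of slack; a full pump moves the jaw 8 to 15 mm. Letting the trigger back leaves the jaw there (3 N friction). Blocked while the lock knob is in
- finger_bar: the trigger's finger bar together with the lever arm (18 mm wide) below it, as one solid; same origin as the point trigger_bar
- knob_center (a point): middle of the sprung lock knob, an upright dark cylinder, 21 mm diameter, 26 mm tall, 10 mm above a grey housing block. It stands 60 mm to the clamp's +y side, 121 mm above the table when in. Grasp from above with the fingers closing along the clamp's x (60 mm free both ways); towards -y, 35 mm from the knob's side, stand grip and trigger, up to 168 mm high
- lock (a joint): lift of the lock knob: 0 in (trigger blocked), 0.024 m fully out at its stop. It is pulled straight up against a spring and a detent (about 10 N in all); let go there it settles in the detent at about 0.02 m and stays, the trigger free
- jaw: the moving jaw: grey upright plate (10 x 56 x 58 mm) with the toothed steel bar behind it. Slides along the clamp's +x; not to be pushed by hand
- pad_face (a point): middle of the pressing face (40 wide x 36 mm tall, facing clamp +x) of the dark rubber pad on the moving jaw, 46 mm above the table; the pad sits on a visible spring in front of the jaw plate, 18 mm of stem showing between pad and plate when free
- pad_spring (a joint): how far the pad is pushed back on its spring: 0 free, up to 0.017 m; 2.5 N per mm. The pressure on the box is this spring's force
- end_jaw: the fixed end jaw, a grey plate 12 x 64 x 67 mm; origin at its foot on the board, at the middle of its inner face, which looks to the clamp's -x
- keepsake: the keepsake box as a solid; origin under its centre, x along the clamp's x
- box_center (a point): centre of the wooden keepsake box, 70 mm (along the clamp's x) x 80 x 58 mm, about 0.25 kg, standing loose on the board between the jaws, 2 to 10 mm short of the end jaw; the pad is 15 to 50 mm from it at the start and pushes it against the end jaw
- glue: white glue bottle, 34 mm diameter, 105 mm tall; origin under its centre
- jar: low round cream jar with a dark screw lid, 72 mm diameter, 45 mm tall; origin under its centre
- glasses: folded-open spectacles lying on the table, 112 mm wide, 43 mm tall, ear pieces 110 mm long; origin on the table under the lenses
- tumbler: drinking glass standing on the coaster, 74 mm diameter, 95 mm tall; origin under its centre
- coaster: round wooden coaster, 100 mm diameter, 10 mm thick; origin under its centre
- clock: white bedside clock, 45 x 100 x 83 mm; origin under its centre

How it is judged:
On the way, in this order (a step that is already met when the one before it is completed fails the run):
1. the lock knob is pulled out to its stop (value of joint lock above 0.0225 m), for 0.1 s.
2. the padded jaw touches the box (contact force between keepsake and jaw above 0.3 N), for 0.1 s.
At the end, for the whole second after the job is handed in: The lock knob stays out (more than 17 mm), the fingers hold the trigger's bar with more than 3 N, the pad presses the box with 5 to 19 N (spring in by 2 to 7.5 mm), the box bears on the end jaw with more than 3 N, stands level within 0.1 rad and is still (value of joint lock above 0.017 m and contact force between the fingers and finger_bar above 3 N and contact force between keepsake and jaw between 5 and 19 N and value of joint pad_spring between 0.002 and 0.0075 m and contact force between keepsake and end_jaw above 3 N and angle between keepsake's own z axis and vertical below 0.1 rad and linear speed of keepsake below 0.02 m/s); the arm keeps its last pose, push and grip.
It fails at once if the box is crushed: pressed with more than 19 N (contact force between keepsake and jaw above 19 N).
It fails at once if the hand pushes the moving jaw (contact force between any of the fingers, the arm and jaw above 1.5 N).
It fails at once if the hand touches the box (contact force between any of the fingers, the arm and keepsake above 1.5 N).
It fails at once if another thing on the table is pushed away or tipped (distance of any of glue, jar, glasses, tumbler, coaster, clock from where it was at the start of the episode above 0.03 m or angle between any of glue, jar, glasses, tumbler, coaster, clock's own z axis and vertical above 0.6 rad).
It also fails if it takes over 64 s, if anything falls off the work surface, if the arm or the gripper's body presses on something with over 40 N, if the wrist force passes 120 N, or if a joint passes its speed limit or range.

### The arm

A 6-joint arm with a two-finger parallel gripper is mounted at the origin on the work surface. World frame = base frame: x ahead of the robot, y to its left, z up, the work surface at z = 0. Lengths are in m, angles in rad, forces in N, time in s.
With the tool pointing down it reaches from about 0.25 to 0.725 m from the base axis. Payload 4 kg.
Tool frame: the origin (TCP) lies on the mounting face of the last link; the fingertips stand 173 mm ahead of it and the grasp point (between the pads) lies 155 mm ahead of it; z points along the fingers, y is the line along which they close (so a half turn about z gives the same grasp; the last joint's range is limited). The gripper opens to 85 mm and grips with 20 to 120 N. Pads are 22 mm wide; open, the fingers measure 114 mm over their backs; the gripper's body (76 mm by 85 mm) begins 54 mm behind the grasp point. The pads swing forward as they close: fully open they stand 13 mm farther back than shut.
Start: joints at [-1.18, 0.241, 0.005, 1.335, 0, 1.571], TCP at [0.19, -0.462, 0.405] pointing down, gripper open.
Joint ranges: [-2.72, 2.72], [-1.05, 1.87], [-1.09, 1.28], [-1.99, 2.15], [-1.42, 1.44], [-3.14, 3.14]. Speed limits (rad/s): [2.79, 2.79, 3.14, 3.14, 3.14, 3.14].

### API

Orientations are given as a rotation vector (axis times angle).
In Python, from rig import robot gives the robot as it stands.
- The arm moves only by the tool play_rows, never from a script. Its argument "targets" is a list of rows, each a list of 7 numbers: the turn, a rotation vector about the tool's x, y, z in degrees, then the shift along the tool's x, y, z in mm, then the opening, from 0 (shut) to 1 (fully open). A call has 1 to 10 rows; each row is the pose to reach, as a shift and turn from the pose commanded when the call began, along the tool's axes at that moment; what a row does not reach only later rows make up. A row lasts 1/12 s, in which the tool goes at most 41.7 mm and 7.16 degrees, less where a joint would pass 70% of its speed; a pose out of reach is approached as far as the arm can. A call with a gripper value outside its range is refused whole. The fingers move at their own pace and stop on an object; "newtons" is the grip in N (left out, the last holds). Time passes only in rows, so rows that repeat a pose let the fingers close. It gives the time, the measured TCP pose, the force, the opening and the grip force at its end, in the units of the state.
- robot.observe(): the state, without advancing time (a new reading comes with each control period).
- robot.grab_frame(name): name is "scene" or "top"; returns a dict with "img" (384x512x3 uint8, blue, green, red), "K" (3x3 intrinsics, pixels), "world_from_camera" (4x4, takes a point from camera to world coordinates). Camera axes: x right, y down, z forward; pixel columns grow to the right and rows downward; lengths in m; the calibration is good to about 2 mm. A picture is of the moment at which its call begins. There is no depth.
- robot.sign_off(): hands the job in; it is judged then, once.
Trained networks look in a picture, given as the dict that the camera call returned (one of the last four; its "shot" number tells which), for a name from the list of things; names that differ only in an ending like _2 or _b are one class to them, and where a whole thing is asked for, a point or a joint stands for the part that bears it (a point fixed in the world has none). Each returns a list of dicts, best first, with "confidence" (0 to 1); they miss things now and then, are a little off and sometimes report something else, mostly with a low value. They report only what shows in the picture. A call takes as long as a camera call.
- robot.recognise(picture, query): "location" ([x, y, z] in m, in world coordinates, good to about 4 mm: the middle of the surface that is visible of it).
The state is a dict: "clock": time; "joint_pos": joint angles; "joint_vel": joint speeds; "tau": joint torques, N m; "ee_pos": TCP position; "eef_rot": TCP orientation; "wrist_force": force on the tool from outside, world axes, zero at the start; "moment": the same for the moment, N m; "grip_width": finger opening in m; "gripper_force": force on a finger pad.
Only numpy, scipy, OpenCV 4.12 (cv2) and the standard library are available. Lean on these libraries where they do the work, as an engineer would, in place of code of your own. Each camera call takes 0.05 s, during which the arm holds its last target. There are 200 camera calls.

## Working session

There is one attempt and no reset: what is moved stays moved. The work goes in short steps, Python scripts to look and compute and a tool call to move; the robot and the scene stay as the last step left them, time stands still between calls to the robot, and variables do not carry over. Pictures are saved under pics/ and viewed, at most 10 in all, crops included, and the job is handed in when it is done.

Besides the shell and the picture viewer there is one more tool, called after ">>>" by a JSON object that holds its "api" and its "payload", one argument or row to a line. play_rows: Moves the arm, as the interface text tells. Its arguments: {"type":"object","properties":{"targets":{"type":"array","items":{"type":"array","items":{"type":"number"}}},"newtons":{"type":"number"}},"required":["targets"]}

```bash
ls; mkdir -p pics
python3 - <<'E'
from rig import robot
import cv2,numpy as np
print(robot.observe())
for n in ("scene","top"):
    p=robot.grab_frame(n); cv2.imwrite(f"pics/{n}1.png",p["img"])
    print(n,np.round(p["world_from_camera"],3).tolist())
    for q in ("grip","trigger_bar","knob_center","pad_face","box_center","end_jaw","jaw","glue","tumbler","clock"):
        r=robot.recognise(p,q); print(q,[(np.round(a["location"],3).tolist(),round(a["confidence"],2)) for a in r[:2]])
E
```

```text
pics
{'clock': 0.0, 'joint_pos': array([-1.18002187e+00,  2.41436477e-01,  3.67754664e-03,  1.33519190e+00,
       -4.92857628e-06,  1.57076554e+00]), 'joint_vel': array([-0.0009676 ,  0.00292142,  0.00079688,  0.00167105,  0.00040524,
        0.00049233]), 'tau': array([-8.48337222e-04, -3.72320294e+01,  2.52407026e+01,  1.71666738e-02,
       -1.63079435e-04,  7.45698223e-07]), 'ee_pos': array([ 0.19034557, -0.46204976,  0.40378301]), 'eef_rot': array([-3.07973438e+00, -6.09566193e-01,  6.64145210e-04]), 'wrist_force': array([-0.47999536, -0.0156319 , -0.12056175]), 'moment': array([0.02524271, 0.0340062 , 0.05462864]), 'gripper_force': 0.0, 'grip_width': 0.08539561828637922}
scene [[0.476, 0.561, -0.678, 1.443], [0.879, -0.319, 0.353, -0.448], [-0.019, -0.764, -0.645, 0.929], [0.0, 0.0, 0.0, 1.0]]
grip [([0.543, -0.188, 0.054], 0.44)]
trigger_bar [([0.752, 0.274, 0.07], 0.63), ([0.662, -0.07, 0.112], 0.36)]
knob_center [([0.664, -0.072, 0.112], 0.4)]
pad_face []
box_center [([0.502, -0.049, 0.075], 0.82)]
end_jaw [([0.662, -0.072, 0.112], 0.62)]
jaw [([0.647, -0.02, 0.114], 0.59), ([0.585, -0.014, 0.053], 0.53)]
glue []
tumbler [([0.665, -0.36, 0.078], 0.97)]
clock [([0.756, 0.273, 0.069], 0.9)]
top [[0.011, -0.991, 0.134, 0.437], [-0.999, -0.015, -0.028, -0.009], [0.03, -0.133, -0.991, 1.161], [0.0, 0.0, 0.0, 1.0]]
grip [([0.603, -0.036, 0.016], 0.97)]
trigger_bar []
knob_center []
pad_face [([0.642, -0.333, 0.007], 0.3)]
box_center [([0.485, -0.038, 0.077], 0.98), ([0.654, -0.061, 0.133], 0.59)]
end_jaw []
jaw [([0.577, -0.018, 0.052], 0.69)]
glue [([0.448, 0.08, 0.045], 0.64), ([0.64, -0.33, 0.01], 0.54)]
tumbler [([0.649, -0.373, 0.066], 0.69)]
clock [([0.732, 0.279, 0.082], 0.82)]
```

Run:
```python
import cv2
a=cv2.imread("pics/scene1.png");b=cv2.imread("pics/top1.png")
cv2.imwrite("pics/s1b.png",cv2.resize(a,(800,600),interpolation=cv2.INTER_CUBIC))
cv2.imwrite("pics/t1b.png",cv2.resize(b,(800,600),interpolation=cv2.INTER_CUBIC))
```

```text
(no output)
```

View pics/s1b.png

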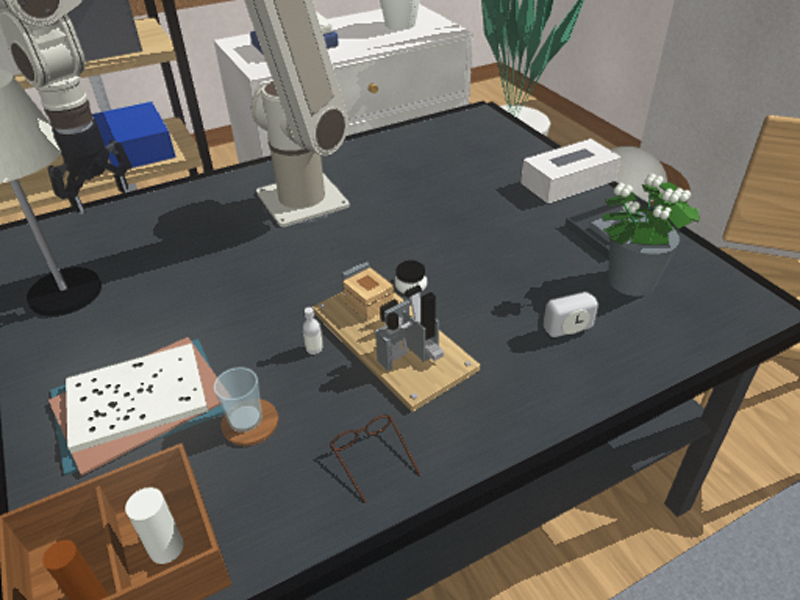

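View pics/t1b.png

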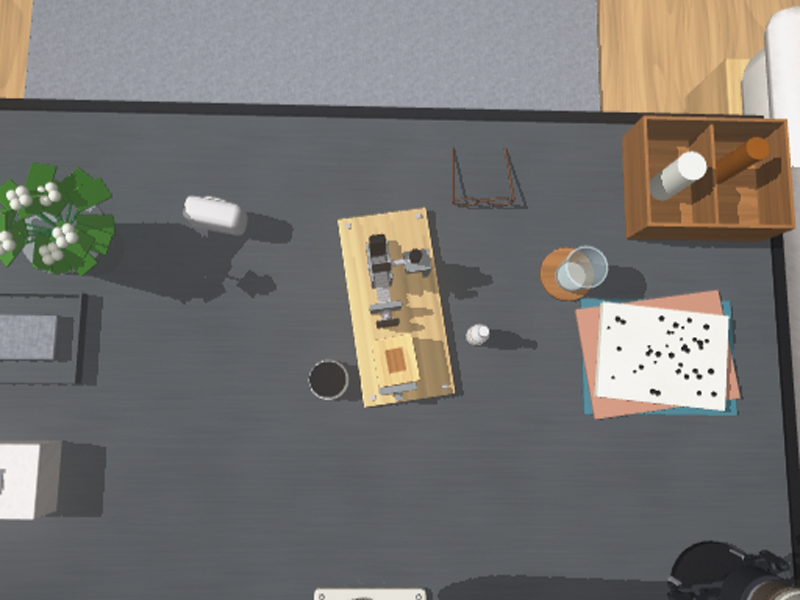

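The scene view shows the clamp near (400,330), with the end jaw towards the robot. In the top view the grip is at about (377,243), the bar at (380,266) and the knob at (417,256). The box is at (396,360), the glue at (478,334) and the jar at (328,380). I'll zoom in on the clamp for precise pixels.

Run:
```python
import cv2
b=cv2.imread("pics/top1.png");c=b[130:265,205:300]
s=cv2.imread("pics/scene1.png");d=s[160:260,200:310]
d=cv2.resize(d,(380,345),interpolation=cv2.INTER_CUBIC)
c=cv2.resize(c,None,fx=4.4,fy=4.4,interpolation=cv2.INTER_CUBIC)
import numpy as np
o=np.zeros((600,800,3),np.uint8);o[:c.shape[0],:c.shape[1]]=c;o[:345,420:800]=d
cv2.imwrite("pics/crop1.png",o)
```

```text
(no output)
```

View pics/crop1.png

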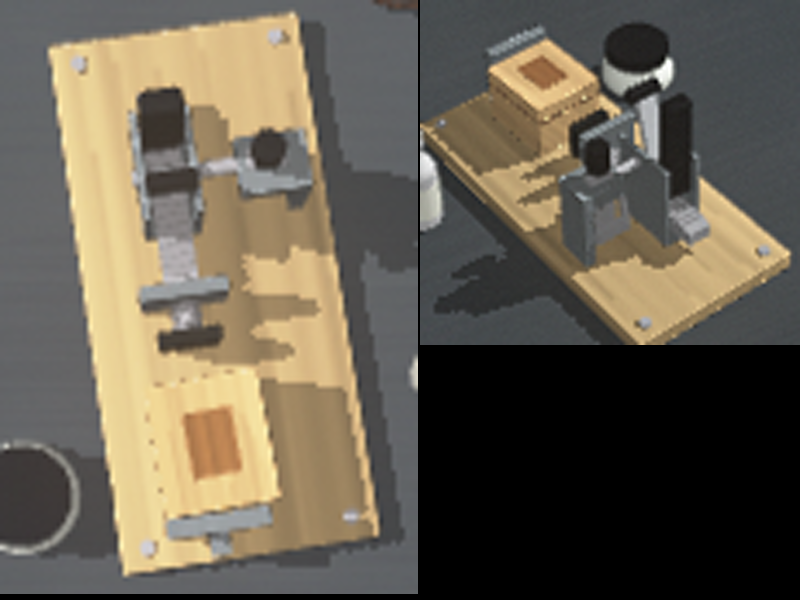

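The crop, at 4.4x, shows the grip top at (161,103), the bar at (172,179) and the knob top at (268,147). The board corners are at (50,47), (297,13), (378,537) and (125,575).

```bash
cat > h.py <<'E'
import numpy as np
from scipy.spatial.transform import Rotation as R
def ray(p,uv,z):
    W=np.array(p["world_from_camera"]);K=np.array(p["K"])
    d=W[:3,:3]@np.linalg.solve(K,[uv[0],uv[1],1]);o=W[:3,3]
    return o+d*(z-o[2])/d[2]
def rel(obs,goal,yaw=None):
    "shift in mm in tool axes to put grasp point (155 mm ahead) at goal, tool y along world yaw angle, pointing down"
    T=R.from_rotvec(obs["eef_rot"]);
    y=np.array([np.cos(yaw),np.sin(yaw),0]);
    if y@T.as_matrix()[:,1]<0:y=-y
    z=np.array([0,0,-1.]);M=np.c_[np.cross(y,z),y,z]
    g=np.array(goal)-z*.155
    return np.round(np.degrees((T.inv()*R.from_matrix(M)).as_rotvec()),1).tolist(),np.round(1e3*(T.inv().apply(g-obs["ee_pos"])),1).tolist()
E
python3 - <<'E'
from rig import robot
from h import *
p=robot.grab_frame("top")
f=lambda x,y,z:ray(p,(205+(x+.5)/4.4-.5,130+(y+.5)/4.4-.5),z)
c=[f(*q,.018) for q in [(50,47),(297,13),(378,537),(125,575)]]
for a in c: print(a.round(4))
ax=(c[2]+c[3]-c[0]-c[1])/2; print("len",np.linalg.norm(ax),"x dir",np.degrees(np.arctan2(ax[1],ax[0])))
ay=(c[1]+c[2]-c[0]-c[3])/2; print("wid",np.linalg.norm(ay),np.degrees(np.arctan2(ay[1],ay[0])))
g=f(161,103,.168);b=f(172,179,.155);k=f(268,147,.134)
print("grip",g,"bar",b,"knob",k)
th=np.arctan2(ax[1],ax[0]);u=np.array([np.cos(th),np.sin(th)]);v=np.array([-u[1],u[0]])
for n,q in(("bar",b),("knob",k)): print(n,(q-g)[:2]@u,(q-g)[:2]@v)
for n,q in (("padtop",f(190,335,.064)),("boxtop -x edge",f(202,378,.076)),("boxend",f(218,508,.076)),("endjaw",f(218,515,.085))): print(n,(q-g)[:2]@u,(q-g)[:2]@v)
o=robot.observe()
print(rel(o,[k[0],k[1],.25],th))
E
```

```text
[0.7432 0.0683 0.018 ]
[ 0.7692 -0.0929  0.018 ]
[ 0.4291 -0.1459  0.018 ]
[0.4038 0.0134 0.018 ]
len 0.34396600807695427 x dir -170.98457856773695
wid 0.16232583694180586 -80.90557747063055
grip [ 0.67171357 -0.00513727  0.168     ] bar [ 0.63065147 -0.01201392  0.155     ] knob [ 0.65461372 -0.06782435  0.134     ]
bar 0.04163239602693889 0.00035724810657825437
knob 0.026711691538174095 0.05923309950690673
padtop 0.12231152607728375 0.00044830300545772536
boxtop -x edge 0.15043575830916645 0.003501455251371542
boxend 0.22908363316272246 0.0016833775168113411
endjaw 0.2331930221127968 0.0007898396057584293
([-0.0, -0.0, -76.6], [579.4, -187.9, -0.3])
```

>>> {"api": "play_rows", "payload": {
  "targets": [
    [0,0,-6,38,-12,0,1],
    [0,0,-12,76,-25,0,1],
    [0,0,-18,114,-37,0,1],
    [0,0,-24,152,-50,0,1],
    [0,0,-30,190,-62,0,1],
    [0,0,-36,228,-74,0,1],
    [0,0,-42,266,-86,0,1],
    [0,0,-48,304,-98,0,1],
    [0,0,-54,342,-111,0,1],
    [0,0,-60,380,-123,0,1]
  ],
  "newtons": 40
}}

```text
clock: 1.98
ee_pos: [0.4962, -0.2021, 0.4049]
eef_rot: [2.358, 2.075, 0.0]
wrist_force: [0.4, -1.1, 0.3]
grip_width: 0.0854
gripper_force: 0.0
```

Run:
```python
from rig import robot
from h import *
o=robot.observe();print(o["clock"],o["ee_pos"],o["joint_pos"])
print(rel(o,[.6546,-.0678,.185],np.radians(-171)))
```

```text
1.9833 [ 0.49615598 -0.20213938  0.40487061] [-3.86852319e-01  3.11567922e-01  1.01276418e-01  1.36014416e+00
 -1.08847708e-04  1.31132119e+00]
([0.0, 0.0, -16.3], [153.4, 140.1, 64.9])
```

>>> {"api": "play_rows", "payload": {
  "targets": [
    [0,0,-5,30,28,0,1],
    [0,0,-9,60,55,0,1],
    [0,0,-13,90,82,0,1],
    [0,0,-16.3,120,110,0,1],
    [0,0,-16.3,145,132,0,1],
    [0,0,-16.3,153.4,140,20,1],
    [0,0,-16.3,153.4,140,50,1],
    [0,0,-16.3,153.4,140,65,1],
    [0,0,-16.3,153.4,140,65,1]
  ]
}}

```text
clock: 2.73
ee_pos: [0.6531, -0.0695, 0.3342]
eef_rot: [-2.04, -2.379, 0.008]
wrist_force: [-0.6, -0.1, -1.3]
grip_width: 0.0856
gripper_force: 0.0
```

Run:
```python
from rig import robot
from h import *
import cv2
p=robot.grab_frame("scene");t=robot.grab_frame("top")
o=robot.observe();print(o["clock"],o["ee_pos"],o["joint_pos"])
print(rel(o,[.6546,-.0678,.125],np.radians(-171)))
a=cv2.resize(p["img"][100:260,180:340],(400,400),interpolation=cv2.INTER_CUBIC)
b=cv2.resize(t["img"][100:260,180:340],(400,400),interpolation=cv2.INTER_CUBIC)
cv2.imwrite("pics/a2.png",np.hstack([a,b]))
```

```text
2.8333 [ 0.65394679 -0.07028825  0.3392519 ] [-1.07072284e-01  5.90868573e-01  3.65640408e-01  1.34728056e+00
  1.07842519e-06  1.31198480e+00]
([-0.1, -0.0, -0.3], [2.3, 1.1, 59.3])
```

View pics/a2.png

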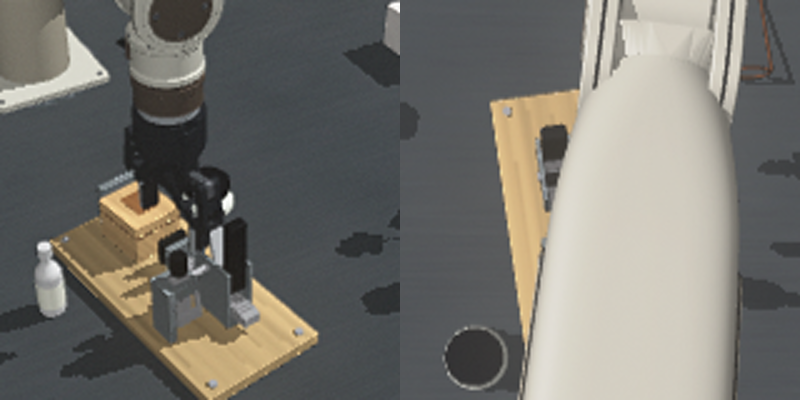

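The hand straddles the knob: the fingers at (148,190) and (205,235) have the knob at (178,263) below them and between them. Descending and gripping.

>>> {"api": "play_rows", "payload": {
  "targets": [
    [0,0,0,2,1,20,1],
    [0,0,0,2,1,40,1],
    [0,0,0,2,1,58,1],
    [0,0,0,2,1,58,1],
    [0,0,0,2,1,58,0.1],
    [0,0,0,2,1,58,0.1],
    [0,0,0,2,1,58,0.1],
    [0,0,0,2,1,58,0.1],
    [0,0,0,2,1,58,0.1],
    [0,0,0,2,1,58,0.1]
  ],
  "newtons": 50
}}

```text
clock: 3.67
ee_pos: [0.6552, -0.0682, 0.2831]
eef_rot: [2.045, 2.382, 0.003]
wrist_force: [1.1, -0.0, 2.6]
grip_width: 0.0194
gripper_force: 48.7
```

>>> {"api": "play_rows", "payload": {
  "targets": [
    [0,0,0,0,0,-4,0.1],
    [0,0,0,0,0,-8,0.1],
    [0,0,0,0,0,-12,0.1],
    [0,0,0,0,0,-16,0.1],
    [0,0,0,0,0,-20,0.1],
    [0,0,0,0,0,-23,0.1],
    [0,0,0,0,0,-24,0.1],
    [0,0,0,0,0,-24,0.1]
  ],
  "newtons": 70
}}

```text
clock: 4.33
ee_pos: [0.6553, -0.0682, 0.3064]
eef_rot: [2.046, 2.382, 0.002]
wrist_force: [6.1, 0.1, -2.1]
grip_width: 0.0188
gripper_force: 69.2
```

>>> {"api": "play_rows", "payload": {
  "targets": [
    [0,0,0,0,0,-1,0.1],
    [0,0,0,0,0,-2,0.1],
    [0,0,0,0,0,-2,0.1],
    [0,0,0,0,0,-3,0.1],
    [0,0,0,0,0,-3,0.1]
  ]
}}

```text
clock: 4.75
ee_pos: [0.6554, -0.0682, 0.3075]
eef_rot: [2.046, 2.383, 0.001]
wrist_force: [7.1, -1.3, -7.0]
grip_width: 0.0187
gripper_force: 68.8
```

Run:
```python
from rig import robot
from h import *
import cv2
p=robot.grab_frame("scene")
o=robot.observe();print(o["clock"],o["ee_pos"],o["wrist_force"],o["grip_width"])
a=cv2.resize(p["img"][140:260,180:340],(800,600),interpolation=cv2.INTER_CUBIC)
cv2.imwrite("pics/a3.png",a)
```

```text
4.8 [ 0.65542924 -0.06826304  0.30747531] [ 8.66863165 -0.09771465 -7.78537161] 0.018549763601634156
```

View pics/a3.png

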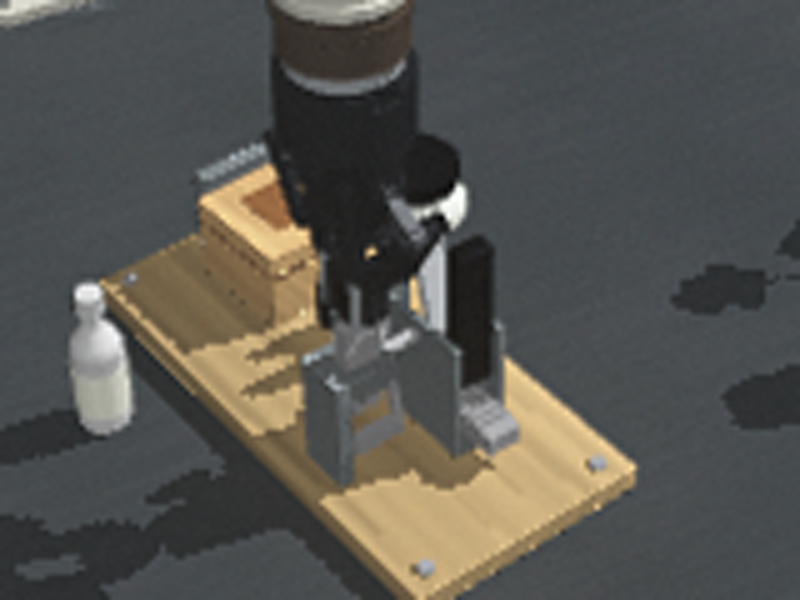

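The knob has come up with the fingers, leaving its grey shaft visible at (360,330). I'll pull a little more to confirm it has reached the stop.

>>> {"api": "play_rows", "payload": {
  "targets": [
    [0,0,0,0,0,-1.5,0.1],
    [0,0,0,0,0,-3,0.1],
    [0,0,0,0,0,-3,0.1],
    [0,0,0,0,0,-3,0.1]
  ]
}}

```text
clock: 5.13
ee_pos: [0.6557, -0.0683, 0.3078]
eef_rot: [-2.046, -2.383, 0.001]
wrist_force: [11.8, -0.7, -18.0]
grip_width: 0.0185
gripper_force: 69.2
```

The pull rose to 18 N with no further motion, so the knob is at its stop. Releasing and moving up.

>>> {"api": "play_rows", "payload": {
  "targets": [
    [0,0,0,0,0,4,0.1],
    [0,0,0,0,0,8,0.1],
    [0,0,0,0,0,8,1],
    [0,0,0,0,0,8,1],
    [0,0,0,0,0,8,1],
    [0,0,0,0,0,8,1],
    [0,0,0,0,0,-20,1],
    [0,0,0,0,0,-50,1],
    [0,0,0,0,0,-60,1],
    [0,0,0,0,0,-60,1]
  ],
  "newtons": 20
}}

```text
clock: 5.97
ee_pos: [0.6553, -0.0683, 0.3762]
eef_rot: [2.043, 2.379, 0.007]
wrist_force: [-0.9, 0.2, 0.3]
grip_width: 0.0858
gripper_force: 0.0
```

Run:
```python
from rig import robot
from h import *
p=robot.grab_frame("scene")
o=robot.observe();print(o["clock"],o["ee_pos"],o["wrist_force"],o["grip_width"])
for q in ("knob_center","grip","trigger_bar"):
  print(q,[(a["location"],a["confidence"]) for a in robot.recognise(p,q)[:2]])
print(rel(o,[.651,-.0084,.145],np.radians(-171)))
```

```text
6.0167 [ 0.65491206 -0.06820313  0.37362692] [0.22795513 0.60108027 0.66403649] 0.08529430261479992
knob_center [([0.4383, -0.0454, 0.0816], 0.74), ([0.6641, -0.0718, 0.1212], 0.42)]
grip [([0.6667, -0.0522, 0.0182], 0.73)]
trigger_bar [([0.6374, -0.0073, 0.1344], 0.47)]
([0.2, 0.1, -0.3], [59.8, 4.9, 73.6])
```

>>> {"api": "play_rows", "payload": {
  "targets": [
    [0,0,-0.3,30,2,0,1],
    [0,0,-0.3,60,5,0,1],
    [0,0,-0.3,60,5,0,1],
    [0,0,-0.3,60,5,0,1],
    [0,0,-0.3,60,5,10,1],
    [0,0,-0.3,60,5,10,1]
  ]
}}

```text
clock: 6.67
ee_pos: [0.6501, -0.0088, 0.3586]
eef_rot: [-2.039, -2.386, 0.005]
wrist_force: [-0.5, -0.4, 0.3]
grip_width: 0.0856
gripper_force: 0.0
```

Run:
```python
from rig import robot
from h import *
import cv2
p=robot.grab_frame("scene")
o=robot.observe();print(o["clock"],o["ee_pos"],o["wrist_force"],o["grip_width"])
print(rel(o,[.651,-.0084,.145],np.radians(-171)))
a=cv2.resize(p["img"][140:260,180:340],(800,600),interpolation=cv2.INTER_CUBIC)
cv2.imwrite("pics/a4.png",a)
```

```text
6.7167 [ 0.65012198 -0.00905398  0.35927435] [-1.18262877 -1.03404013  0.20475293] 0.08547127337516752
([-0.2, -0.0, -0.1], [0.5, 1.2, 59.3])
```

View pics/a4.png

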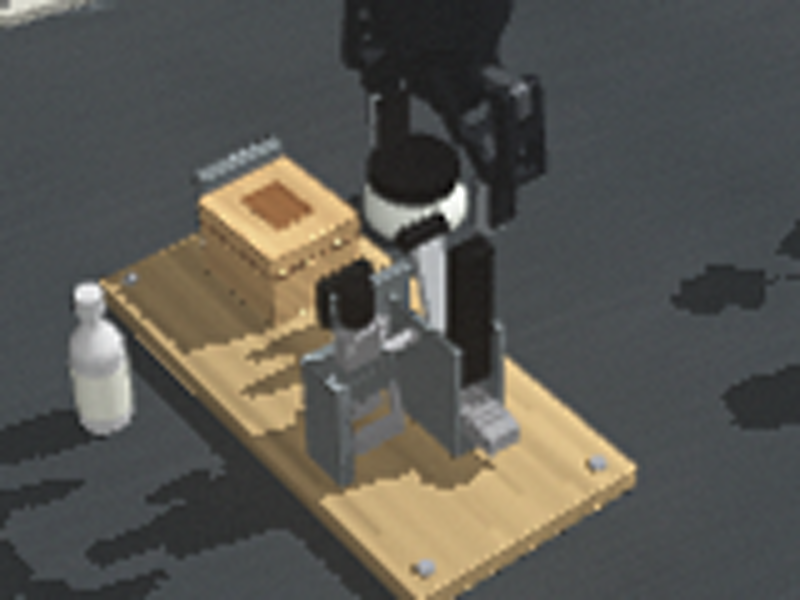

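The knob at (355,295) stays raised on its shaft. The fingers at about (390,120) and (500,210) are above and outside the bar (425,235) and grip (475,245). Descending.

>>> {"api": "play_rows", "payload": {
  "targets": [
    [0,0,0,0.5,1,15,1],
    [0,0,0,0.5,1,30,1],
    [0,0,0,0.5,1,45,1],
    [0,0,0,0.5,1,59,1],
    [0,0,0,0.5,1,59,1],
    [0,0,0,0.5,1,59,1],
    [0,0,0,0.5,1,59,0.72],
    [0,0,0,0.5,1,59,0.72],
    [0,0,0,0.5,1,59,0.72]
  ],
  "newtons": 20
}}

```text
clock: 7.47
ee_pos: [0.6519, -0.0077, 0.304]
eef_rot: [2.04, 2.387, 0.002]
wrist_force: [-0.6, 0.6, 0.2]
grip_width: 0.0617
gripper_force: 0.0
```

Run:
```python
from rig import robot
from h import *
o=robot.observe();print(o["clock"],o["ee_pos"],o["wrist_force"],o["grip_width"],o["gripper_force"])
M=R.from_rotvec(o["eef_rot"]).as_matrix();print("tool y",M[:,1])
g=np.array([.6717,-.0051]);u=np.array([-.988,-.156])
print("centre ahead of grip",(o["ee_pos"][:2]-g)@u)
```

```text
7.4667 [ 0.65191086 -0.00766764  0.30403066] [-0.58243284  0.61636804  0.24306411] 0.061697702472050024 0.0
tool y [0.98775114 0.15602113 0.00225738]
centre ahead of grip 0.019952216907500816
```

>>> {"api": "play_rows", "payload": {
  "targets": [
    [0,0,0,0,0,0,0.68],
    [0,0,0,0,2,0,0.62],
    [0,0,0,0,4,0,0.57],
    [0,0,0,0,6.5,0,0.52],
    [0,0,0,0,9,0,0.46],
    [0,0,0,0,11,0,0.41],
    [0,0,0,0,12,0,0.38],
    [0,0,0,0,12,0,0.38],
    [0,0,0,0,12,0,0.38]
  ],
  "newtons": 20
}}

```text
clock: 8.22
ee_pos: [0.6641, -0.0055, 0.3039]
eef_rot: [2.039, 2.387, 0.003]
wrist_force: [1.5, 0.6, 6.0]
grip_width: 0.0325
gripper_force: 4.4
```

```bash
cat > m.py <<'E'
from rig import robot
from h import *
import cv2,sys
o=robot.observe();print(o["clock"],o["ee_pos"],o["wrist_force"],o["grip_width"],o["gripper_force"])
g=np.array([.6717,-.0051]);u=np.array([-.988,-.156])
print("centre ahead of grip",(o["ee_pos"][:2]-g)@u)
p=robot.grab_frame("scene");t=robot.grab_frame("top")
a=cv2.resize(p["img"][150:250,200:300],(400,400),interpolation=cv2.INTER_CUBIC)
b=cv2.resize(t["img"][150:270,200:320],(400,400),interpolation=cv2.INTER_CUBIC)
cv2.imwrite("pics/%s.png"%sys.argv[1],np.hstack([a,b]))
for n,q in (("s",p),("t",t)):
  for k in ("jaw","box_center","pad_face"):
    print(n,k,[(np.round((np.array(r["location"])[:2]-g)@u,4),np.round(r["location"],3).tolist(),round(r["confidence"],2)) for r in robot.recognise(q,k)[:2]])
E
python3 m.py a5
```

```text
8.2167 [ 0.66406903 -0.00547663  0.30394576] [1.5180283  0.58003726 5.99108232] 0.032544355516872334 4.408969581127167
centre ahead of grip 0.007598153688554881
s jaw [(np.float64(0.102), [0.57, -0.015, 0.056], 0.65)]
s box_center [(np.float64(0.1772), [0.5, -0.053, 0.077], 0.88)]
s pad_face [(np.float64(0.1354), [0.54, -0.038, 0.06], 0.53)]
t jaw [(np.float64(-0.1017), [0.73, 0.278, 0.079], 0.54)]
t box_center []
t pad_face []
```

View pics/a5.png

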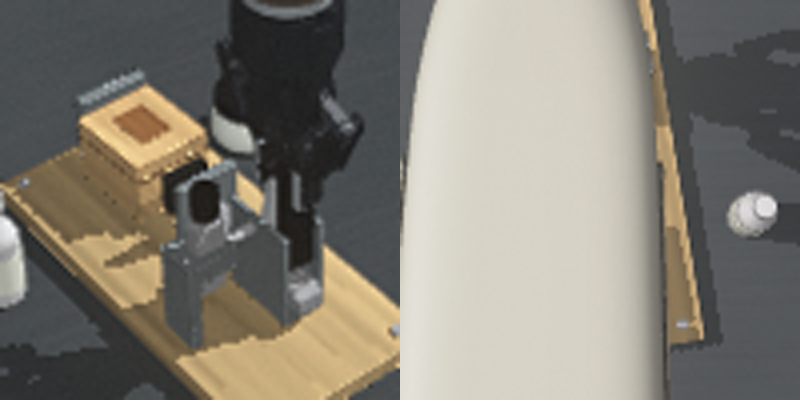

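The trigger is fully squeezed (32.5 mm) and the jaw has moved towards the box, with the pad at (187,185) and no contact yet. Next I'll release and do pump 2, watching the grip force.

>>> {"api": "play_rows", "payload": {
  "targets": [
    [0,0,0,0,-4,0,0.5],
    [0,0,0,0,-9,0,0.62],
    [0,0,0,0,-12,0,0.72],
    [0,0,0,0,-12,0,0.72],
    [0,0,0,0,-12,0,0.72],
    [0,0,0,0,-10,0,0.63],
    [0,0,0,0,-7.5,0,0.57],
    [0,0,0,0,-5,0,0.52],
    [0,0,0,0,-5,0,0.52]
  ],
  "newtons": 20
}}

```text
clock: 9.37
ee_pos: [0.6586, -0.0063, 0.3033]
eef_rot: [2.04, 2.389, -0.0]
wrist_force: [-0.5, 0.8, 3.1]
grip_width: 0.0444
gripper_force: 2.3
```

>>> {"api": "play_rows", "payload": {
  "targets": [
    [0,0,0,0,2.5,0,0.46],
    [0,0,0,0,2.5,0,0.46],
    [0,0,0,0,2.5,0,0.46]
  ],
  "newtons": 20
}}

```text
clock: 9.62
ee_pos: [0.6611, -0.006, 0.3033]
eef_rot: [2.04, 2.388, 0.001]
wrist_force: [0.4, 0.1, 5.3]
grip_width: 0.0393
gripper_force: 4.5
```

>>> {"api": "play_rows", "payload": {
  "targets": [
    [0,0,0,0,1.5,0,0.42],
    [0,0,0,0,1.5,0,0.42],
    [0,0,0,0,1.5,0,0.42]
  ],
  "newtons": 20
}}

```text
clock: 9.87
ee_pos: [0.6626, -0.0057, 0.3036]
eef_rot: [2.04, 2.388, 0.001]
wrist_force: [0.2, -0.8, 6.4]
grip_width: 0.0358
gripper_force: 6.6
```

```bash
python3 m.py a6
```

```text
9.8667 [ 0.6626246  -0.00574581  0.30356767] [ 0.2351636  -0.81182566  6.43241187] 0.03582816858605201 6.604191362857819
centre ahead of grip 0.009067244798521352
s jaw [(np.float64(0.1157), [0.558, -0.027, 0.062], 0.83)]
s box_center [(np.float64(0.1804), [0.497, -0.054, 0.078], 0.84)]
s pad_face [(np.float64(0.116), [0.558, -0.027, 0.061], 0.29)]
t jaw []
t box_center []
t pad_face [(np.float64(0.1517), [0.536, -0.119, 0.015], 0.56)]
```

View pics/a6.png

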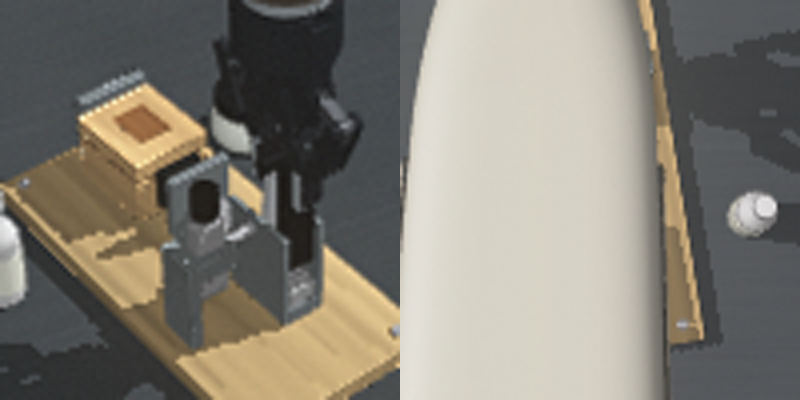

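The pad, at (178,180), is now close to the box. The box hasn't moved: its corner is still at (147,83). I'll convert the plate corner pixels, (236,165) in a5 and (228,157) in a6, to travel along the clamp.

Run:
```python
from rig import robot
from h import *
import cv2
t=robot.grab_frame("top");p=robot.grab_frame("scene")
g=np.array([.6717,-.0051]);u=np.array([-.988,-.156])
f=lambda x,y,z:ray(t,(205+(x+.5)/4.4-.5,130+(y+.5)/4.4-.5),z)[:2]
for z in(.076,.082):print("start plate mid-top",(f(184,290,z)-g)@u)
for n,(x,y),s,oy in (("start",(215,113),3.45,160),("a5",(236,165),4,150),("a6",(228,157),4,150)):
  for z in (.076,.082): 
    w=ray(p,(200+x/s,oy+y/s),z)[:2]-g;print(n,z,w@u,w@[-u[1],u[0]])
# box top corner nearest camera (-x,+y): a6 (147,170 top?) 
for n,q in (("boxtop near corner",(140,168)),("box right",(206,133))):
  w=ray(p,(200+q[0]/4,150+q[1]/4),.076)[:2]-g;print(n,w@u,w@[-u[1],u[0]])
a=cv2.imread("pics/scene1.png")[180:225,230:275];b=p["img"][180:225,230:275]
cv2.imwrite("pics/cmp.png",np.hstack([cv2.resize(i,(400,400),interpolation=cv2.INTER_CUBIC) for i in(a,b)]))
```

```text
start plate mid-top 0.09574766567554546
start plate mid-top 0.09650264716544454
start 0.076 0.09036175729134452 -0.030239963771754218
start 0.082 0.08485282881255131 -0.026100927295491926
a5 0.076 0.10243691082893532 -0.026521180804190598
a5 0.082 0.0968430370439886 -0.022408304919320766
a6 0.076 0.11394755527189214 -0.027426764159835214
a6 0.082 0.10827270734337129 -0.02330751775096728
boxtop near corner 0.14617392388654596 0.03394768057087081
box right 0.1482909725413116 -0.03145048797811466
```

View pics/cmp.png

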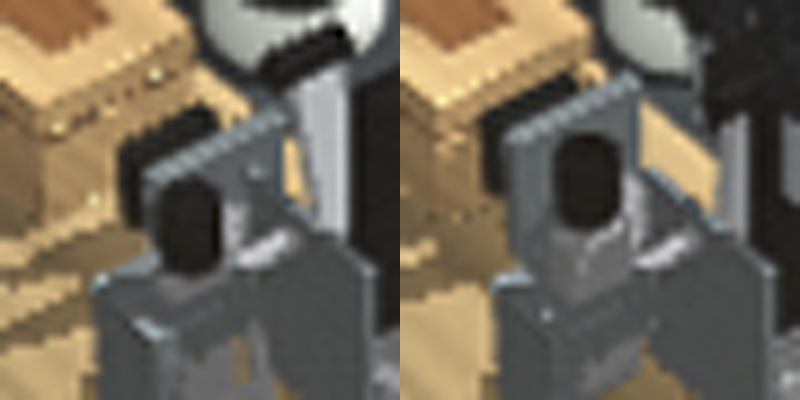

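The jaw has travelled about 23.5 mm so far, and the pad is about 2–4 mm from the box. The box has about 4 mm more to the end jaw. Finishing pump 2, then starting pump 3 in small steps.

>>> {"api": "play_rows", "payload": {
  "targets": [
    [0,0,0,0,1.5,0,0.38],
    [0,0,0,0,1.5,0,0.38],
    [0,0,0,0,1.5,0,0.38]
  ],
  "newtons": 20
}}

```text
clock: 10.62
ee_pos: [0.6642, -0.0055, 0.3038]
eef_rot: [2.039, 2.388, 0.002]
wrist_force: [0.2, 1.1, 7.9]
grip_width: 0.0326
gripper_force: 8.1
```

>>> {"api": "play_rows", "payload": {
  "targets": [
    [0,0,0,0,-4,0,0.5],
    [0,0,0,0,-9,0,0.62],
    [0,0,0,0,-12,0,0.72],
    [0,0,0,0,-12,0,0.72],
    [0,0,0,0,-12,0,0.72],
    [0,0,0,0,-10,0,0.63],
    [0,0,0,0,-8.5,0,0.6],
    [0,0,0,0,-8.5,0,0.6]
  ],
  "newtons": 20
}}

```text
clock: 11.28
ee_pos: [0.6554, -0.0068, 0.3028]
eef_rot: [-2.04, -2.388, 0.001]
wrist_force: [-1.8, 0.4, 2.0]
grip_width: 0.0514
gripper_force: 1.5
```

>>> {"api": "play_rows", "payload": {
  "targets": [
    [0,0,0,0,1.7,0,0.56],
    [0,0,0,0,1.7,0,0.56],
    [0,0,0,0,1.7,0,0.56]
  ]
}}

```text
clock: 11.53
ee_pos: [0.657, -0.0066, 0.3033]
eef_rot: [-2.04, -2.389, 0.001]
wrist_force: [-3.0, -0.1, 5.2]
grip_width: 0.0479
gripper_force: 6.6
```

>>> {"api": "play_rows", "payload": {
  "targets": [
    [0,0,0,0,1.7,0,0.52],
    [0,0,0,0,1.7,0,0.52],
    [0,0,0,0,1.7,0,0.52]
  ]
}}

```text
clock: 11.78
ee_pos: [0.6586, -0.0063, 0.3039]
eef_rot: [2.04, 2.389, -0.0]
wrist_force: [-4.2, -0.6, 7.7]
grip_width: 0.0446
gripper_force: 8.3
```

```bash
cat > n.py <<'E'
from rig import robot
from h import *
import cv2
p=robot.grab_frame("scene");cv2.imwrite("pics/last_scene.png",p["img"])
g=np.array([.6717,-.0051]);u=np.array([-.988,-.156])
W=np.array(p["world_from_camera"]);K=np.array(p["K"])
def proj(x):
    c=np.linalg.inv(W)@np.r_[x,1];q=K@c[:3];return q[:2]/q[2]
x0=np.r_[g+.185*u,.076];d=proj(x0+np.r_[u*.01,0])-proj(x0);print("px per 10mm",d)
a=cv2.imread("pics/scene1.png");b=p["img"]
# box top patch
c=proj(x0).astype(int);h=9
T=a[c[1]-h:c[1]+h,c[0]-h:c[0]+h]
up=lambda i:cv2.resize(i,None,fx=8,fy=8,interpolation=cv2.INTER_CUBIC)
S=b[c[1]-h-5:c[1]+h+5,c[0]-h-5:c[0]+h+5]
_,v,_,l=cv2.minMaxLoc(cv2.matchTemplate(up(S),up(T),cv2.TM_CCOEFF_NORMED))
s=np.array(l)/8-5;print("box shift px",s,v,"mm",10*(s@d)/(d@d))
E
cat n.py > /tmp/n2.py
cat >> /tmp/n2.py <<'E'
cv2.imwrite("pics/cmp2.png",np.hstack([cv2.resize(i[175:220,225:270],(400,400),interpolation=cv2.INTER_CUBIC) for i in(a,b)]))
E
cp /tmp/n2.py n2.py; python3 n2.py
```

```text
px per 10mm [-1.78349855 -1.54551561]
box shift px [-0.25 -0.25] 0.9670454859733582 mm 1.4943095338598067
```

View pics/cmp2.png

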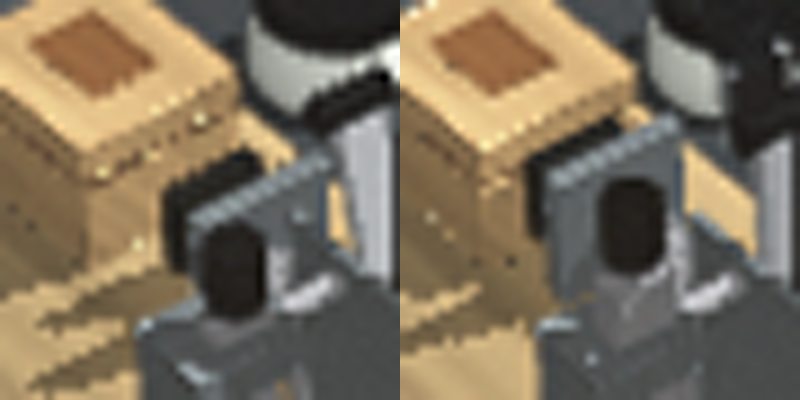

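The plate has moved about 27 mm, the pad now meets the box, and the box has shifted about 1.5 mm. The rising grip force fits that, so I'll go on in small steps.

>>> {"api": "play_rows", "payload": {
  "targets": [
    [0,0,0,0,0.8,0,0.5],
    [0,0,0,0,0.8,0,0.5],
    [0,0,0,0,0.8,0,0.5],
    [0,0,0,0,0.8,0,0.5]
  ]
}}

```text
clock: 12.17
ee_pos: [0.6594, -0.0062, 0.3041]
eef_rot: [2.04, 2.388, 0.0]
wrist_force: [-3.9, 0.3, 7.7]
grip_width: 0.0429
gripper_force: 9.1
```

>>> {"api": "play_rows", "payload": {
  "targets": [
    [0,0,0,0,0.8,0,0.48],
    [0,0,0,0,0.8,0,0.48],
    [0,0,0,0,0.8,0,0.48],
    [0,0,0,0,0.8,0,0.48]
  ]
}}

```text
clock: 12.5
ee_pos: [0.6601, -0.0061, 0.3043]
eef_rot: [2.04, 2.388, 0.0]
wrist_force: [-3.5, -0.0, 8.9]
grip_width: 0.0412
gripper_force: 9.7
```

```bash
python3 n.py; python3 -c "
from rig import robot
for i in range(4):
  robot.grab_frame('scene');o=robot.observe();print(o['clock'],o['wrist_force'],o['grip_width'],o['gripper_force'])"
```

```text
px per 10mm [-1.78349855 -1.54551561]
box shift px [-0.25 -0.25] 0.9666392207145691 mm 1.4943095338598067
12.6 [-3.59474251  0.16646644  9.23258334] 0.04123702580855283 9.719991981983185
12.65 [-4.32499015 -0.19182443  7.94101758] 0.04115322784155734 9.719944596290588
12.7 [-3.4426698  -0.23832036  8.1386621 ] 0.04104238525998819 9.721662551164627
12.75 [-3.61849027  0.14848792  8.34434689] 0.041195702772651895 9.723373353481293
```

The box hasn't moved during the last steps, so it bears on the end jaw. Travel and grip force put the pad load at about 8–12 N, inside the window, and the readings are steady. Handing in.

```bash
python3 -c "
from rig import robot
print(robot.sign_off())"
```

```text
the job is handed in; nothing more can be done
None
```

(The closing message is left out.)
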